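# Check the hardness of a mounted lino block

### The job

Seat the wood-mounted lino block, printed face up and either way round, flat and square in the pocket of the wooden jig and let go of it; then take the hardness gauge out of its stand and, holding it upright, touch its sprung probe to the block inside the printed ring and press gently until the probe is about half-way in. The program finishes while still holding the gauge there, pressed and steady; leave everything else on the table where it is.

Things in the scene. Friction and masses are not known exactly. Their poses are not given: they have to be found in the camera images.
- block_center (a point): centre (half-way up, 12 mm above its underside) of the loose lino block: pinkish-beige lino on a plywood mount, 84 mm along its x, 56 mm along its y, 24 mm high, about 90 g, starts lying on the table printed face up. Its top carries dark stripes at one end and a dark ring at the other. z points up
- block_mark (a point): centre of the printed ring (inner diameter 16 mm, outer 20 mm) on the block's top face, 22 mm from the block's centre along its +x and 12 mm above it; same axes as the block, and it goes with the block
- pocket (a point): centre of the pocket floor of the fixed wooden jig, 8 mm above the table, z up. Base plate 150 (x) x 110 (y) mm; walls 12 mm high (rim 20 mm above the table), top 4 mm sloped out as a lead-in, bound a pocket 87 mm (x) by 59 mm (y): 1.5 mm play all round. Both long sides are open for fingers over their middle 47 mm. A seated block's top is 32 mm above the table
- gauge_grip (a point): centre of the hardness gauge's upright aluminium handle, 26 x 26 mm square (sides along x, y), 74 mm long, z up; 37 mm below this a collar 36 mm wide, 6 mm thick, then a steel nose 18 mm wide, 35 mm long, then the probe. About 110 g. Starts standing in its stand, collar on the stand's top, this point 113 mm above the table; pull it straight up 65 mm or more to clear the stand
- gauge_tip (a point): end of the gauge's sprung probe, a 9 mm wide flat foot; 103 mm below gauge_grip on the gauge's axis when the probe is out, less as it is pressed in. z as the gauge
- probe (a joint): how far the probe is pressed into the gauge, m: 0 fully out, 0.012 fully in (half-way is 0.006, when the dark band round the probe meets the nose). Spring: about 1.6 N to start it moving, 4 N half-way, 6.4 N fully in; beyond that it is rigid
- stand: fixed dark wooden stand, 70 x 70 x 70 mm block with an upright 22 mm through-hole in its centre in which the gauge stands; origin at the centre of its underside, on the table
- pencil: bystander, to be left alone: yellow pencil, 169 mm long, lying flat
- scissors: bystander, to be left alone: blue-handled scissors, 180 mm long, lying flat
- gouge: bystander, to be left alone: lino gouge with dark bulbous wooden handle, 143 mm long, lying
- spoon: bystander, to be left alone: burnishing spoon, lying
- square_lino: bystander, to be left alone: bare square piece of lino, 60 x 60 x 10 mm, lying, no wooden mount, no ring
- ink_jar: bystander, to be left alone: round ink jar, 56 mm wide, 65 mm high, standing
- ink_roller: bystander, to be left alone: ink roller with black rubber drum and wooden handle, 145 mm long, lying
Not all that is in view belongs to the job. What is shaped like the part that bears block_center but red is not meant.

How it is judged (in metres and radians):
On the way, in this order (a step that is already met when the one before it is completed fails the run):
1. the block lies flat and square in the jig's pocket, let go (horizontal distance between block_center and pocket below 0.004 m and z of block_center in the frame of pocket below 0.0135 m and angle between block_center's own z axis and vertical below 0.035 rad and angle between the x axis of block_center and the x axis of pocket, either way round below 0.07 rad and contact force between the fingers and block below 0.3 N), for 0.2 s.
2. the gauge is held clear of its stand (contact force between the fingers and gauge above 2 N and horizontal distance between gauge_grip and stand above 0.06 m), for 0.1 s.
At the end, for the whole second after the job is handed in: Block in the pocket, untouched (centre within 4 mm, on the floor within 1.5 mm, flat within 2 deg, square within 4 deg). Gripper holds the gauge upright within 5.7 deg, tip within 8 mm of the ring centre, probe pressed 3 to 9 mm, on nothing but the block (over 1 N), all at rest (all of step 1 and horizontal distance between gauge_tip and block_mark below 0.008 m and contact force between gauge and block above 1 N and value of joint probe between 0.003 and 0.009 m and angle between gauge_grip's own z axis and vertical below 0.1 rad and contact force between the fingers and gauge above 2 N and contact force between gauge and jig below 0.2 N and contact force between gauge and stand below 0.2 N and linear speed of each of gauge, block below 0.02 m/s); the arm keeps its last pose, push and grip.
It fails at once if the gauge is pressed hard on the block (over 15 N) (contact force between gauge and block above 15 N).
It fails at once if one of the other things is moved more than 30 mm (distance of any of pencil, scissors, gouge, spoon, square_lino, ink_jar, ink_roller from where it was at the start of the episode above 0.03 m).
It also fails if it takes over 54 s, if anything falls off the work surface, if the arm or the gripper's body presses on something with over 40 N, if the wrist force passes 120 N, or if a joint passes its speed limit or range.

### The arm

A 7-joint arm with a two-finger parallel gripper is mounted at the origin on the work surface. World frame = base frame: x ahead of the robot, y to its left, z up, the work surface at z = 0. Lengths are in m, angles in degrees, forces in N, time in s.
With the tool pointing down it reaches from about 0.4 to 0.85 m from the base axis. Payload 4.5 kg.
Tool frame: the origin (TCP) lies at the very end of the fingers, on their centre line; the grasp point (between the pads) lies 19 mm behind it; z points along the fingers, y is the line along which they close (so a half turn about z gives the same grasp; the last joint's range is limited). The gripper opens to 85 mm and grips with 20 to 120 N. Pads are 22 mm wide; open, the fingers measure 114 mm over their backs; the gripper's body (76 mm by 85 mm) begins 54 mm behind the grasp point. The pads swing forward as they close: fully open they stand 13 mm farther back than shut.
Start: joints at [-65.443, 39.483, -11.15, 89.685, 9.013, 51.709, -12.324], TCP at [0.24, 0.577, 0.231] pointing down, gripper open.
Joint ranges: [-172.22, 172.22], [-26.19, 119.32], [-84.43, 86.54], [7.71, 146.69], [-57.33, 237.33], [2.42, 119.75], [-152.13, 152.13]. Speed limits (degrees/s): [147.25, 147.25, 180, 180, 180, 180, 180].

### API

Orientations are given as [roll, pitch, yaw] about the fixed x, y, z axes, in that order (R = Rz(yaw) Ry(pitch) Rx(roll)).
In Python, from station import robot, viewer gives the robot as it stands. The module is installed in compiled form; this text tells all that it offers.
- The arm moves only by the tool apply_moves, never from a script. Its argument "deltas" is a list of rows, each an object with "linear": the shift along the tool's x, y, z in mm, a list of three; "rot": the turn, a rotation vector about the tool's x, y, z in degrees, a list of three; "hand": the finger opening in mm, from 0 to 85.4. In form: [{"linear": [dx, dy, dz], "rot": [ax, ay, az], "hand": hand}, ...]. A call has 1 to 20 rows; each row shifts and turns the commanded pose from where the row before left it, along the tool's axes as they then stand; what a row does not reach is not made up. A row lasts 1/8 s, in which the tool goes at most 62.5 mm and 10.7 degrees, less where a joint would pass 70% of its speed; a pose out of reach is approached as far as the arm can. A call with a gripper value outside its range is refused whole. The fingers move at their own pace and stop on an object; "newtons" is the grip in N (left out, the last holds). Time passes only in rows, so rows that do not move let the fingers close. It gives the time, the measured TCP pose, the force, the opening and the grip force at its end, in the units of the state.
- robot.state(): the state, without advancing time (a new reading comes with each control period).
- viewer.grab_frame(name): name is "side" or "top"; returns a dict with "color" (420x560x3 uint8, red, green, blue), "K" (3x3 intrinsics, pixels), "view" (4x4, takes a point from world to camera coordinates). Camera axes: x right, y down, z forward; pixel columns grow to the right and rows downward; lengths in m; the calibration is good to about 2 mm. A picture is of the moment at which its call begins. There is no depth.
- robot.finish_job(): hands the job in; it is judged then, once.
The state is a dict: "t": time; "q": joint angles; "qvel": joint speeds; "effort": joint torques, N m; "position": TCP position; "eef_rot": TCP orientation; "force": force on the tool from outside, world axes, zero at the start; "torque": the same for the moment, N m; "finger_gap": finger opening in m; "gripper_force": force on a finger pad.
Only numpy, scipy, OpenCV 4.12 (cv2) and the standard library are available. Lean on these libraries where they do the work, as an engineer would, in place of code of your own. Each camera call takes 0.05 s, during which the arm holds its last target. There are 200 camera calls.

## Working session

There is one attempt and no reset: what is moved stays moved. The work goes in short steps, Python scripts to look and compute and a tool call to move; the robot and the scene stay as the last step left them, time stands still between calls to the robot, and variables do not carry over. Pictures are saved under pics/ and viewed, at most 10 in all, crops included, and the job is handed in when it is done.

Besides the shell and the picture viewer there is one more tool, called after "Request:" as name([rows], argument=value, ...), one row to a line, values as JSON. apply_moves: Moves the arm, as the interface text tells. Its arguments: {"type":"object","properties":{"deltas":{"type":"array","items":{"type":"object","properties":{"linear":{"type":"array","items":{"type":"number"}},"rot":{"type":"array","items":{"type":"number"}},"hand":{"type":"number"}}}},"newtons":{"type":"number"}},"required":["deltas"]}

```bash
mkdir -p pics
cat > h.py <<'E'
import numpy as np, cv2
from station import robot, viewer
def grab(n,fn=None):
    f=viewer.grab_frame(n)
    if fn: cv2.imwrite('pics/'+fn,cv2.cvtColor(f['color'],cv2.COLOR_RGB2BGR))
    return f
def ray(f,uv,z):
    K=np.array(f['K']);V=np.array(f['view']);R=V[:3,:3];c=-R.T@V[:3,3]
    uv=np.atleast_2d(np.float64(uv));d=np.c_[uv,np.ones(len(uv))]@np.linalg.inv(K).T@R
    return c+d*((z-c[2])/d[:,2:3])
def proj(f,p):
    K=np.array(f['K']);V=np.array(f['view']);q=np.atleast_2d(p)@V[:3,:3].T+V[:3,3];q=q@K.T
    return q[:,:2]/q[:,2:]
E
python3 - <<'E'
from h import *
for n in('top','side'):
    f=grab(n,n+'0.png');V=np.array(f['view']);print(n,-V[:3,:3].T@V[:3,3],f['K'][0][0])
print(robot.state())
E
```

```text
top [0.26172992 0.01711181 1.72317557] 476.5472983122652
side [ 0.01994195 -0.70329677  0.82049512] 425.0685302203914
{'t': 0.1, 'q': array([-65.44317889,  39.52813907, -11.14427011,  89.73790034,
         9.01329938,  51.71025733, -12.3258768 ]), 'qvel': array([ 8.18730366e-05, -7.99726030e-02, -3.08050422e-02, -1.57112739e-01,
       -8.74793860e-02, -4.30027273e-02, -1.68862254e-02]), 'effort': array([-4.40786127e-03, -5.40605593e+01, -1.27167765e+00, -1.58984292e+01,
        9.37959674e-03,  4.39095515e-03, -1.31190683e-05]), 'position': array([0.24021957, 0.57636832, 0.23057116]), 'eef_rot': array([-1.79905883e+02,  8.09457081e-03,  1.57382188e+02]), 'force': array([ 0.41149571,  0.15864948, -0.37983317]), 'torque': array([0.03589526, 0.02130054, 0.04072099]), 'gripper_force': 0.0, 'finger_gap': 0.08525921575237903}
```

View pics/top0.png

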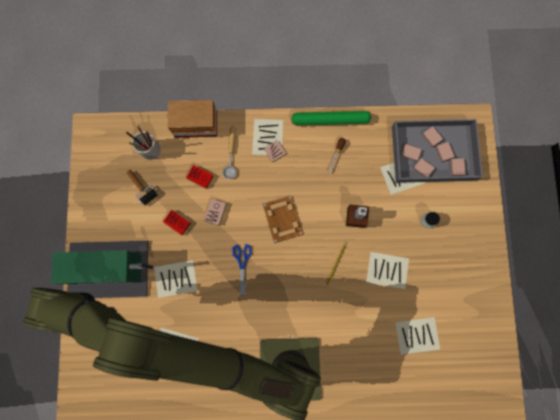

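View pics/side0.png

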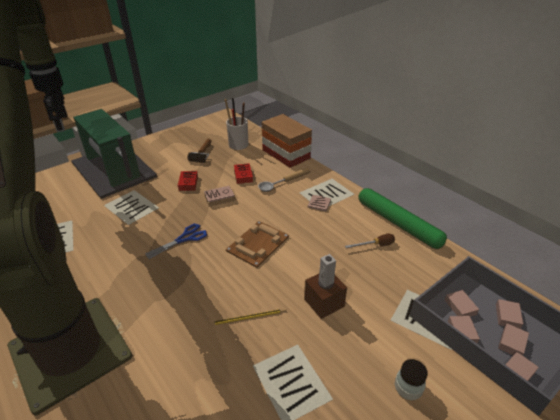

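The top view shows the block at (215,211), the jig at (283,219), the stand and gauge at (357,215), and red decoys at (177,222) and (200,177). Next I'll zoom in for measurement.

Run:
```python
from h import *
t=cv2.imread('pics/top0.png');s=cv2.imread('pics/side0.png')
up=lambda a,k:cv2.resize(a,None,fx=k,fy=k,interpolation=cv2.INTER_CUBIC)
# top row: block+jig ; bottom: stand top, stand side, block side
a=up(t[190:250,190:310],6)  #720x360
b=up(t[195:235,335:375],6);c=up(s[245:320,295:355],4)[:240];d=up(s[180:210,195:243],5)
o=np.zeros((600,800,3),np.uint8);o[:360,:720]=a;o[360:600,:240]=b;o[360:600,240:480]=c;o[360:510,480:720]=d
cv2.imwrite('pics/crop0.png',o)
f=grab('top');hsv=cv2.cvtColor(f['color'],cv2.COLOR_RGB2HSV)
for u,v in[(209,205),(215,212),(218,203),(225,215),(208,225),(200,215)]:print(u,v,hsv[v,u],f['color'][v,u])
```

```text
209 205 [ 11  86 169] [169 133 112]
215 212 [  9  75 123] [123  98  87]
218 203 [  9  75 154] [154 122 109]
225 215 [ 16 126 128] [128  99  65]
208 225 [ 17 126 158] [158 123  80]
200 215 [ 16 125 178] [178 138  91]
```

View pics/crop0.png

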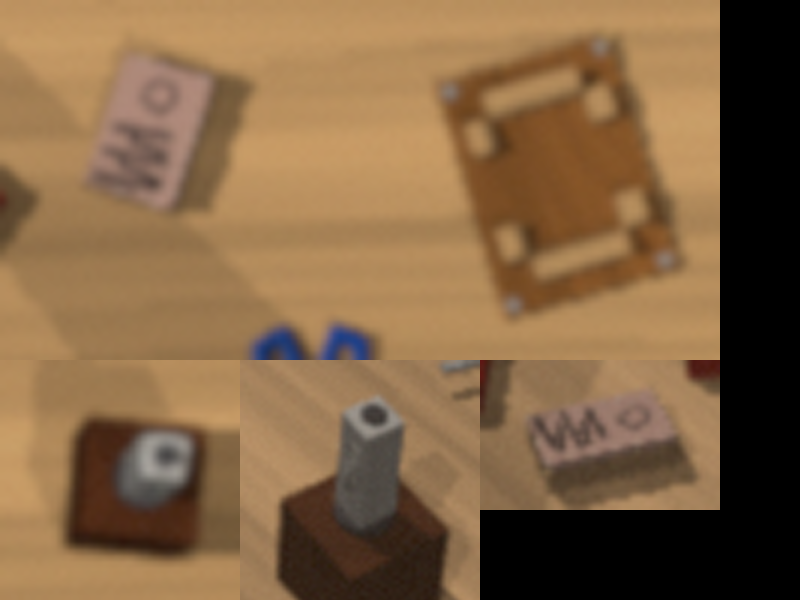

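The crops show the block (ring at its upper end), the jig with 4 silver corner screws, and the square gauge handle in its stand. Now I'll measure them.

```bash
cat >> h.py <<'E'
def sub(f,box,k=8):
    u0,v0,u1,v1=box
    return cv2.resize(f['color'][v0:v1,u0:u1],None,fx=k,fy=k,interpolation=cv2.INTER_CUBIC)
def full(p,box,k=8): return (np.float64(p)+.5)/k-.5+np.array(box[:2])
def blobs(m,amin):
    n,l,st,c=cv2.connectedComponentsWithStats(m.astype(np.uint8)*255)
    return [(l==i,st[i,4],c[i]) for i in range(1,n) if st[i,4]>amin]
def rect(m):
    c=max(cv2.findContours(m.astype(np.uint8),cv2.RETR_EXTERNAL,cv2.CHAIN_APPROX_NONE)[0],key=cv2.contourArea)
    return cv2.boxPoints(cv2.minAreaRect(cv2.convexHull(c)))
def lens(P):
    e=np.roll(P,-1,0)-P;L=np.linalg.norm(e[:,:2],axis=1);i=np.argmax(L[:2]);a=np.degrees(np.arctan2(e[i,1],e[i,0]))%180
    return P.mean(0)[:2].round(4),L.round(4),a.round(1)
E
python3 - <<'E'
from h import *
for cam,bb,jb in(('top',(198,192,232,230),(258,190,310,246)),('side',(200,180,243,210),(222,215,295,270))):
    f=grab(cam)
    # block top
    I=sub(f,bb);hsv=cv2.cvtColor(I,cv2.COLOR_RGB2HSV).astype(int);
    rg=I[...,0]*1.-I[...,1]; bg=I[...,2]/(I[...,0]+1.)
    m=(bg>.60)
    if cam=='side': m&=hsv[...,2]>105
    m=cv2.morphologyEx(m.astype(np.uint8),cv2.MORPH_CLOSE,np.ones((15,15)));m=max(blobs(m,100),key=lambda b:b[1])[0]
    c=max(cv2.findContours(m.astype(np.uint8),0,cv2.CHAIN_APPROX_NONE)[0],key=cv2.contourArea)
    P=ray(f,full(c[:,0],bb),.024)[:,:2].astype(np.float32)
    r=cv2.minAreaRect(P*1000);print(cam,'block',r,lens(cv2.boxPoints(r)))
    cv2.imwrite(f'pics/m_{cam}.png',m*255)
    I=sub(f,jb);hsv=cv2.cvtColor(I,cv2.COLOR_RGB2HSV).astype(int)
    for mm,a,c in blobs((hsv[...,1]<90),60):
        print(' screw',a,c.round(),ray(f,full(c,jb),.009)[0,:2].round(4))
    m=hsv[...,1]>158 
    m=max(blobs(m,100),key=lambda b:b[1])[0]
    c=max(cv2.findContours(m.astype(np.uint8),0,cv2.CHAIN_APPROX_NONE)[0],key=cv2.contourArea)
    r=cv2.minAreaRect(ray(f,full(c[:,0],jb),.008)[:,:2].astype(np.float32)*1000);print(' plate',r,lens(cv2.boxPoints(r)))
E
```

```text
top block ((557.6006469726562, 257.2040710449219), (60.460853576660156, 88.90955352783203), 71.66851806640625) (array([557.6006, 257.2041], dtype=float32), array([88.9095, 60.4609, 88.9096, 60.4609], dtype=float32), np.float32(161.7))
 screw 204 [256.  62.] [ 0.6056 -0.0154]
 screw 275 [ 55. 122.] [0.5798 0.0773]
 screw 239 [343. 347.] [ 0.4731 -0.0511]
 screw 264 [140. 407.] [0.4483 0.0414]
 plate ((526.5737915039062, 12.916030883789062), (146.94332885742188, 107.50370788574219), 15.083226203918457) (array([526.5738,  12.916 ], dtype=float32), array([107.5037, 146.9434, 107.5037, 146.9434], dtype=float32), np.float32(15.1))
side block ((552.1622314453125, 253.97021484375), (66.39773559570312, 88.84660339355469), 73.28816223144531) (array([552.1622, 253.9702], dtype=float32), array([88.8466, 66.3977, 88.8466, 66.3977], dtype=float32), np.float32(163.3))
 screw 326 [296.  59.] [0.5751 0.0753]
 screw 381 [511. 161.] [ 0.6003 -0.0176]
 screw 394 [ 55. 269.] [0.4441 0.0393]
 screw 430 [275. 386.] [ 0.4691 -0.0529]
 plate ((517.6000366210938, 24.196556091308594), (8.524601936340332, 3.7803614139556885), 64.91443634033203) (array([517.6   ,  24.1966], dtype=float32), array([3.7804, 8.5246, 3.7804, 8.5246], dtype=float32), np.float32(64.9))[ WARN:0@0.585] global loadsave.cpp:1063 imwrite_ Unsupported depth image for selected encoder is fallbacked to CV_8U.
```

Request:
apply_moves([
  {"linear": [0,0,0],"rot": [0,0,-4.6],"hand": 85},
  {"linear": [-20,-10,0],"rot": [0,0,0],"hand": 85},
  {"linear": [-38,-20,0],"rot": [0,0,0],"hand": 85},
  {"linear": [-38,-20,0],"rot": [0,0,0],"hand": 85},
  {"linear": [-38,-20,0],"rot": [0,0,0],"hand": 85},
  {"linear": [-38,-20,0],"rot": [0,0,0],"hand": 85},
  {"linear": [-38,-20,0],"rot": [0,0,0],"hand": 85},
  {"linear": [-38,-20,0],"rot": [0,0,0],"hand": 85},
  {"linear": [-38,-20,0],"rot": [0,0,0],"hand": 85},
  {"linear": [-38,-20,0],"rot": [0,0,0],"hand": 85},
  {"linear": [-38,-20,0],"rot": [0,0,0],"hand": 85},
  {"linear": [-36.5,-17,0],"rot": [0,0,0],"hand": 85},
  {"linear": [0,0,20],"rot": [0,0,0],"hand": 85},
  {"linear": [0,0,30],"rot": [0,0,0],"hand": 85},
  {"linear": [0,0,30],"rot": [0,0,0],"hand": 85},
  {"linear": [0,0,20],"rot": [0,0,0],"hand": 85},
  {"linear": [0,0,0],"rot": [0,0,0],"hand": 85},
  {"linear": [0,0,0],"rot": [0,0,0],"hand": 85},
])

```text
t: 2.5
position: [0.5561, 0.2561, 0.1321]
eef_rot: [180.0, 0.1, 161.9]
force: [0.1, 0.2, 1.3]
finger_gap: 0.0852
gripper_force: 0.0
```

Run:
```python
from h import *
t=grab('top');s=grab('side')
def ov(f,box,k,pts):
    I=cv2.cvtColor(sub(f,box,k),cv2.COLOR_RGB2BGR)
    for p in pts:
        q=(proj(f,p)[0]-np.array(box[:2])+.5)*k; cv2.circle(I,tuple(int(x) for x in q),3,(0,255,0),-1)
    return I
p=robot.state()['position'];pts=[p]
c,sn=np.cos(np.radians(-18)),np.sin(np.radians(-18))
for a in(-.042,.042):
  for b in(-.028,.028):pts.append(np.array([p[0]+c*a-sn*b,p[1]+sn*a+c*b,.024]))
A=ov(t,(165,165,265,265),4,pts);B=ov(s,(170,120,270,220),4,pts)
cv2.imwrite('pics/over.png',np.hstack([A,B]))
```

```text
(no output)
```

View pics/over.png

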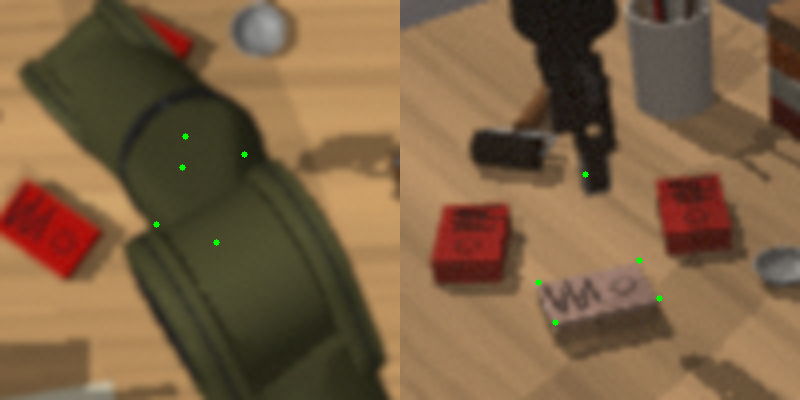

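The side view shows the predicted corner dots on the block's top, within about 1 px. I'm going down to grip.

Request:
apply_moves([
  {"linear": [0,0,25],"rot": [0,0,0],"hand": 85},
  {"linear": [0,0,35],"rot": [0,0,0],"hand": 85},
  {"linear": [0,0,35],"rot": [0,0,0],"hand": 85},
  {"linear": [0,0,20],"rot": [0,0,0],"hand": 85},
  {"linear": [0,0,12],"rot": [0,0,0],"hand": 85},
  {"linear": [0,0,0],"rot": [0,0,0],"hand": 70},
  {"linear": [0,0,0],"rot": [0,0,0],"hand": 60},
  {"linear": [0,0,0],"rot": [0,0,0],"hand": 45},
  {"linear": [0,0,0],"rot": [0,0,0],"hand": 45},
  {"linear": [0,0,0],"rot": [0,0,0],"hand": 45},
  {"linear": [0,0,0],"rot": [0,0,0],"hand": 45},
], newtons=30)

```text
t: 3.98
position: [0.5562, 0.2573, 0.0056]
eef_rot: [179.9, 0.1, 162.0]
force: [-0.5, -0.5, 6.7]
finger_gap: 0.0554
gripper_force: 33.2
```

Request:
apply_moves([
  {"linear": [0,0,-10],"rot": [0,0,0],"hand": 45},
  {"linear": [0,0,-25],"rot": [0,0,0],"hand": 45},
  {"linear": [0,0,-25],"rot": [0,0,0],"hand": 45},
  {"linear": [0,0,0],"rot": [0,0,-5],"hand": 45},
  {"linear": [0,0,0],"rot": [0,0,-8],"hand": 45},
  {"linear": [0,0,0],"rot": [0,0,-8],"hand": 45},
  {"linear": [0,0,0],"rot": [0,0,-8],"hand": 45},
  {"linear": [0,0,0],"rot": [0,0,-4.1],"hand": 45},
  {"linear": [6,-14,0],"rot": [0,0,0],"hand": 45},
  {"linear": [12,-29,0],"rot": [0,0,0],"hand": 45},
  {"linear": [12,-29,0],"rot": [0,0,0],"hand": 45},
  {"linear": [12,-29,0],"rot": [0,0,0],"hand": 45},
  {"linear": [12,-29,0],"rot": [0,0,0],"hand": 45},
  {"linear": [12,-29,0],"rot": [0,0,0],"hand": 45},
  {"linear": [12,-29,0],"rot": [0,0,0],"hand": 45},
  {"linear": [11,-26,0],"rot": [0,0,0],"hand": 45},
  {"linear": [5.5,-14.5,0],"rot": [0,0,0],"hand": 45},
  {"linear": [0,0,0],"rot": [0,0,0],"hand": 45},
  {"linear": [0,0,0],"rot": [0,0,0],"hand": 45},
])

```text
t: 6.35
position: [0.5239, 0.0132, 0.0645]
eef_rot: [179.9, 0.1, -164.8]
force: [-0.2, 0.4, -0.2]
finger_gap: 0.055
gripper_force: 32.4
```

Run:
```python
from h import *
s=grab('side');b=(205,185,305,275)
cv2.imwrite('pics/hold.png',cv2.cvtColor(sub(s,b,6),cv2.COLOR_RGB2BGR))
print(robot.state()['position'],robot.state()['eef_rot'],robot.state()['finger_gap'])
```

```text
[0.52386182 0.01344763 0.0644355 ] [ 1.79923002e+02  6.70015052e-02 -1.64816683e+02] 0.05492256712956344
```

View pics/hold.png

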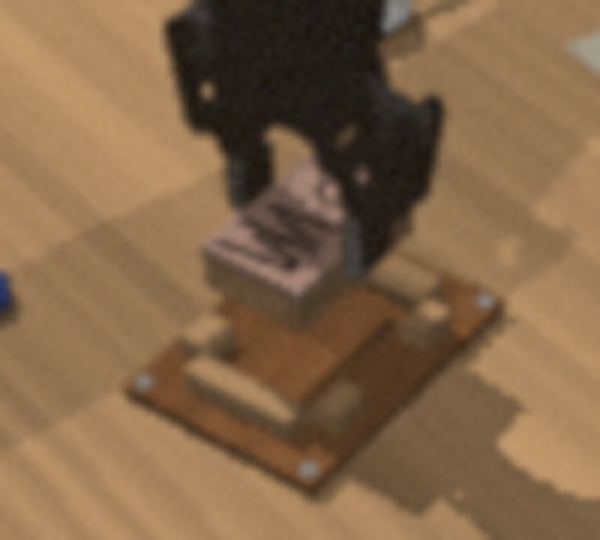

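The block is held level above the jig. The top corners of its striped end are at about (205,247) and (298,293) in the crop.

Run:
```python
from h import *
s=grab('side');b=(205,185,305,275)
P=ray(s,full([(205,247),(298,294)],b,6),.0835)[:,:2]
d=np.array([np.cos(np.radians(15.1)),np.sin(np.radians(15.1))])
print(P,np.linalg.norm(P[0]-P[1]),'ang',np.degrees(np.arctan2(*(P[0]-P[1])[::-1]))-90)
c=P.mean(0)+.042*d;print('block c',c)
J=np.array([.52215,.0110]);print('err along,across',(J-c)@d,(J-c)@np.array([-d[1],d[0]]))
# edge-based refine: lino mask near end
I=sub(s,b,6);m=(I[...,2]/(I[...,0]+1.)>.62)&(I[...,0]>95)
m[:, :195]=0;m[:150]=0;m[300:]=0;m[:,350:]=0
m=max(blobs(m,100),key=lambda x:x[1])[0]
c=max(cv2.findContours(m.astype(np.uint8),0,cv2.CHAIN_APPROX_NONE)[0],key=cv2.contourArea)
Q=ray(s,full(c[:,0],b,6),.0835)[:,:2]
a=(Q-J)@d;w=(Q-J)@np.array([-d[1],d[0]]);print('near end',np.percentile(a,[0,5,10]),'w',w[a<np.min(a)+.02].min(),w[a<np.min(a)+.02].max())
```

```text
[[ 0.47406083  0.02493605]
 [ 0.48725978 -0.02608814]] 0.05270370635826837 ang 14.503372231224816
block c [0.52121015 0.01036514]
err along,across 0.0010727775908003262 0.0003681013419613137
near end [-0.04693737 -0.04617698 -0.04598116] w -0.028693580746607193 0.029609740248350922
```

Request:
apply_moves([
  {"linear": [-2.2,0,10],"rot": [0,0,0],"hand": 45},
  {"linear": [0,0,12],"rot": [0,0,0],"hand": 45},
  {"linear": [0,0,10],"rot": [0,0,0],"hand": 45},
  {"linear": [0,0,4],"rot": [0,0,0],"hand": 45},
  {"linear": [0,0,2],"rot": [0,0,0],"hand": 45},
  {"linear": [0,0,1],"rot": [0,0,0],"hand": 45},
  {"linear": [0,0,1],"rot": [0,0,0],"hand": 45},
  {"linear": [0,0,0],"rot": [0,0,0],"hand": 45},
])

```text
t: 7.45
position: [0.5257, 0.0122, 0.0244]
eef_rot: [180.0, 0.0, -164.9]
force: [-0.5, 0.5, -1.2]
finger_gap: 0.0554
gripper_force: 32.4
```

Request:
apply_moves([
  {"linear": [0,0,1.5],"rot": [0,0,0],"hand": 45},
  {"linear": [0,0,1.5],"rot": [0,0,0],"hand": 45},
  {"linear": [0,0,1],"rot": [0,0,0],"hand": 45},
  {"linear": [0,0,0],"rot": [0,0,0],"hand": 45},
])

```text
t: 7.95
position: [0.5256, 0.0122, 0.0202]
eef_rot: [180.0, -0.0, -164.9]
force: [0.7, -0.0, -1.4]
finger_gap: 0.0554
gripper_force: 32.4
```

Request:
apply_moves([
  {"linear": [0,0,2],"rot": [0,0,0],"hand": 45},
  {"linear": [0,0,2],"rot": [0,0,0],"hand": 45},
  {"linear": [0,0,1],"rot": [0,0,0],"hand": 45},
  {"linear": [0,0,0.5],"rot": [0,0,0],"hand": 45},
  {"linear": [0,0,0],"rot": [0,0,0],"hand": 45},
  {"linear": [0,0,0],"rot": [0,0,0],"hand": 45},
])

```text
t: 8.7
position: [0.5257, 0.0122, 0.0148]
eef_rot: [180.0, 0.0, -164.9]
force: [-0.7, 0.2, -0.3]
finger_gap: 0.0555
gripper_force: 32.4
```

Request:
apply_moves([
  {"linear": [0,0,0.7],"rot": [0,0,0],"hand": 45},
  {"linear": [0,0,0],"rot": [0,0,0],"hand": 45},
  {"linear": [0,0,0],"rot": [0,0,0],"hand": 58},
  {"linear": [0,0,0],"rot": [0,0,0],"hand": 62},
  {"linear": [0,0,0],"rot": [0,0,0],"hand": 75},
  {"linear": [0,0,-5],"rot": [0,0,0],"hand": 85},
  {"linear": [0,0,-15],"rot": [0,0,0],"hand": 85},
  {"linear": [0,0,-40],"rot": [0,0,0],"hand": 85},
  {"linear": [0,0,-50],"rot": [0,0,0],"hand": 85},
  {"linear": [0,0,-50],"rot": [0,0,0],"hand": 85},
  {"linear": [0,0,-30],"rot": [0,0,0],"hand": 85},
  {"linear": [0,0,0],"rot": [0,0,0],"hand": 85},
  {"linear": [0,0,0],"rot": [0,0,0],"hand": 85},
])

```text
t: 10.32
position: [0.525, 0.0118, 0.204]
eef_rot: [-180.0, -0.0, -164.9]
force: [-0.6, 0.3, -0.5]
finger_gap: 0.085
gripper_force: 0.0
```

Run:
```python
from h import *
s=grab('side','side1.png');t=grab('top','top1.png')
b=(220,205,300,275);A=cv2.cvtColor(sub(s,b,5),cv2.COLOR_RGB2BGR)
b2=(295,240,365,320);B=cv2.cvtColor(sub(s,b2,5),cv2.COLOR_RGB2BGR)
o=np.zeros((400,760,3),np.uint8);o[:350,:400]=A;o[:,400:750]=B;cv2.imwrite('pics/seat.png',o)
print(robot.state()['position'],t['color'][215,357])
```

```text
[0.52468205 0.01192052 0.20314224] [68 66 63]
```

View pics/seat.png

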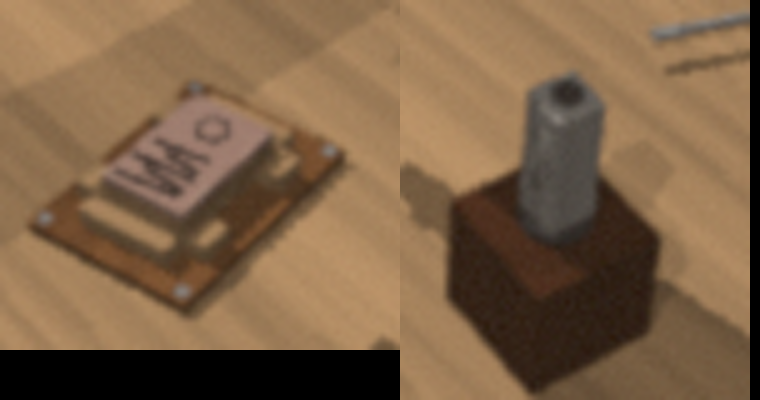

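The block sits in the pocket. The gauge's top hole is at side pixel (328.4,258.2) and top pixel (362.6,210.4). I'll compute the gauge axis and yaw from those.

Run:
```python
from h import *
s=grab('side');t=grab('top')
S=ray(s,(328.4,258.2),.15)[0];T=ray(t,(362.6,210.4),.15)[0];print('top hole',S,T)
# silver top face in top0 and stand outline
f=dict(t);f['color']=cv2.cvtColor(cv2.imread('pics/top0.png'),cv2.COLOR_BGR2RGB);b=(340,195,378,235)
I=sub(f,b);h=cv2.cvtColor(I,cv2.COLOR_RGB2HSV)
m=(h[...,1]<60)&(h[...,2]>130);c=np.argwhere(m)[:,::-1]
print('topface',ray(f,full(c.mean(0),b),.15),[x.tolist() for x in cv2.minAreaRect(ray(f,full(c,b),.15)[:,:2].astype(np.float32)*1000)[:0]],cv2.minAreaRect(ray(f,full(c,b),.15)[:,:2].astype(np.float32)*1000))
m=(h[...,2]<100)&(h[...,1]>100);r=max(blobs(m,100),key=lambda x:x[1])[0]
c=np.argwhere(r)[:,::-1];print('stand at .07',cv2.minAreaRect(ray(f,full(c,b),.07)[:,:2].astype(np.float32)*1000))
# ring: top1 and side, with block at z .032
for g,nm,bb in((s,'side',(258,223,272,236)),):
    I=sub(g,bb);gr=cv2.cvtColor(I,cv2.COLOR_RGB2GRAY);m=gr<np.median(gr)-18
    c=np.argwhere(m)[:,::-1];(cx,cy),_=cv2.minEnclosingCircle(c.astype(np.float32));print('ring',full(c.mean(0),bb),ray(g,full(c.mean(0),bb),.032))
print(ray(s,full([(211,129)],(220,205),5),.032))
d=np.radians(15.1);print('expected',.5257+.022*np.cos(d),.0122+.022*np.sin(d))
I=sub(s,(220,205,300,275))
gb=(220,205,300,275);h=cv2.cvtColor(I,cv2.COLOR_RGB2HSV)
for mm,a,c in blobs((h[...,1]<90)&(h[...,2]>120),60):print('screw',a,ray(s,full(c,gb),.009)[0,:2])
```

```text
top hole [ 0.52278851 -0.25599896  0.15      ] [ 0.52611284 -0.2561475   0.15      ]
topface [[ 0.52537291 -0.25128285  0.15      ]] [] ((525.6373291015625, -252.99496459960938), (26.952260971069336, 25.444866180419922), 82.50272369384766)
stand at .07 ((520.2428588867188, -250.55731201171875), (77.491455078125, 77.0904541015625), 81.79766845703125)
ring [263.17008049 228.04718284] [[0.55320794 0.02392931 0.032     ]]
[[0.54416235 0.01846596 0.032     ]]
expected 0.5469403978793429 0.017931099190138265
screw 20210 [0.54022787 0.03160175]
screw 344 [ 0.600373   -0.01718373]
screw 227 [0.44447254 0.0402908 ]
screw 410 [ 0.46902886 -0.05273018]
```

Request:
apply_moves([
  {"linear": [0,0,0],"rot": [0,0,5],"hand": 85},
  {"linear": [0,0,0],"rot": [0,0,8],"hand": 85},
  {"linear": [0,0,0],"rot": [0,0,7.6],"hand": 85},
  {"linear": [-1.6,-16,0],"rot": [0,0,0],"hand": 85},
  {"linear": [-3.2,-33,0],"rot": [0,0,0],"hand": 85},
  {"linear": [-3.2,-33,0],"rot": [0,0,0],"hand": 85},
  {"linear": [-3.2,-33,0],"rot": [0,0,0],"hand": 85},
  {"linear": [-3.2,-33,0],"rot": [0,0,0],"hand": 85},
  {"linear": [-3.2,-33,0],"rot": [0,0,0],"hand": 85},
  {"linear": [-3.2,-33,0],"rot": [0,0,0],"hand": 85},
  {"linear": [-3.2,-33,0],"rot": [0,0,0],"hand": 85},
  {"linear": [-1.9,-18.7,0],"rot": [0,0,0],"hand": 85},
  {"linear": [0,0,0],"rot": [0,0,0],"hand": 85},
  {"linear": [0,0,0],"rot": [0,0,0],"hand": 85},
])

```text
t: 12.28
position: [0.526, -0.253, 0.204]
eef_rot: [179.9, -0.0, 174.6]
force: [-0.5, 0.2, -0.3]
finger_gap: 0.0851
gripper_force: 0.0
```

Run:
```python
from h import *
s=grab('side');st=robot.state();p=st['position'];print(p,st['eef_rot'])
b=(280,170,400,310);I=cv2.cvtColor(sub(s,b,4),cv2.COLOR_RGB2BGR)
for z in(p[2],.15,.07):
    q=(proj(s,[p[0],p[1],z])[0]-np.array(b[:2])+.5)*4;cv2.circle(I,tuple(int(x) for x in q),3,(0,255,0),-1)
cv2.imwrite('pics/g.png',I)
```

```text
[ 0.52613627 -0.25274328  0.20410631] [ 1.79919851e+02 -4.50253506e-03  1.74661162e+02]
```

View pics/g.png

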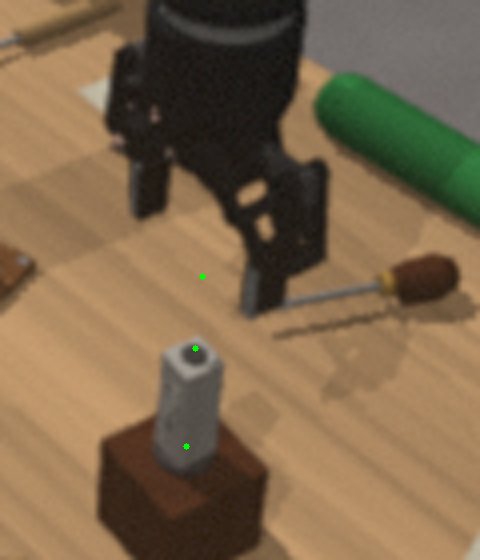

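The gripper sits over the handle: the axis dot falls at (195,348) and the hole is at (195,354). Going down with a 1.5 mm correction, then gripping.

Request:
apply_moves([
  {"linear": [0,-1.5,20],"rot": [0,0,0],"hand": 85},
  {"linear": [0,0,30],"rot": [0,0,0],"hand": 85},
  {"linear": [0,0,30],"rot": [0,0,0],"hand": 85},
  {"linear": [0,0,20],"rot": [0,0,0],"hand": 85},
  {"linear": [0,0,7],"rot": [0,0,0],"hand": 85},
  {"linear": [0,0,0],"rot": [0,0,0],"hand": 60},
  {"linear": [0,0,0],"rot": [0,0,0],"hand": 40},
  {"linear": [0,0,0],"rot": [0,0,0],"hand": 28},
  {"linear": [0,0,0],"rot": [0,0,0],"hand": 15},
  {"linear": [0,0,0],"rot": [0,0,0],"hand": 15},
  {"linear": [0,0,0],"rot": [0,0,0],"hand": 15},
  {"linear": [0,0,0],"rot": [0,0,0],"hand": 15},
], newtons=40)

```text
t: 13.82
position: [0.5262, -0.2564, 0.0979]
eef_rot: [-180.0, 0.1, 174.5]
force: [-1.2, 1.3, 6.5]
finger_gap: 0.0261
gripper_force: 39.2
```

Request:
apply_moves([
  {"linear": [0,0,-5],"rot": [0,0,0],"hand": 15},
  {"linear": [0,0,-15],"rot": [0,0,0],"hand": 15},
  {"linear": [0,0,-25],"rot": [0,0,0],"hand": 15},
  {"linear": [0,0,-25],"rot": [0,0,0],"hand": 15},
  {"linear": [0,0,-15],"rot": [0,0,0],"hand": 15},
  {"linear": [0,10,0],"rot": [0,0,0],"hand": 15},
  {"linear": [0,25,0],"rot": [0,0,0],"hand": 15},
  {"linear": [0.6,30,0],"rot": [0,0,0],"hand": 15},
  {"linear": [1,30,0],"rot": [0,0,0],"hand": 15},
  {"linear": [1,30,0],"rot": [0,0,0],"hand": 15},
  {"linear": [1,30,0],"rot": [0,0,0],"hand": 15},
  {"linear": [1,30,0],"rot": [0,0,0],"hand": 15},
  {"linear": [1,30,0],"rot": [0,0,0],"hand": 15},
  {"linear": [0,30,0],"rot": [0,0,0],"hand": 15},
  {"linear": [0,20,0],"rot": [0,0,0],"hand": 15},
  {"linear": [0,10,0],"rot": [0,0,0],"hand": 15},
  {"linear": [0,0,25],"rot": [0,0,0],"hand": 15},
  {"linear": [0,0,20],"rot": [0,0,0],"hand": 15},
  {"linear": [0,0,0],"rot": [0,0,0],"hand": 15},
  {"linear": [0,0,0],"rot": [0,0,0],"hand": 15},
])

```text
t: 16.32
position: [0.5468, 0.0178, 0.1374]
eef_rot: [180.0, 0.0, 174.5]
force: [0.2, -0.1, -0.4]
finger_gap: 0.0259
gripper_force: 39.0
```

Run:
```python
from h import *
s=grab('side');st=robot.state();p=st['position'];print(p,st['eef_rot'],st['finger_gap'],st['gripper_force'])
b=(210,175,310,275);I=cv2.cvtColor(sub(s,b,6),cv2.COLOR_RGB2BGR)
for q in([p[0],p[1],p[2]-.0879],[.5469,.0179,.032]):
    q=(proj(s,q)[0]-np.array(b[:2])+.5)*6;print(q);cv2.circle(I,tuple(int(x) for x in q),2,(0,255,0),-1)
cv2.imwrite('pics/g2.png',I)
```

```text
[0.54704292 0.01793627 0.13771089] [1.79982659e+02 6.25247429e-02 1.74457169e+02] 0.025625705488257853 38.983195424079895
[318.31777362 304.44621149]
[319.19784235 333.5419759 ]
```

View pics/g2.png

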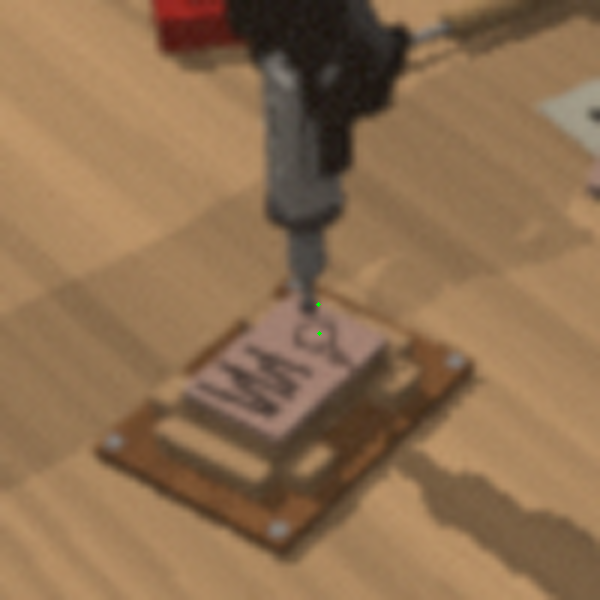

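The tip is at about (309,310) and the ring centre at about (316,333). The tip is left of where I predicted, so the gauge sits slightly toward -x in the grip.

Run:
```python
from h import *
s=grab('side');p0=np.array([.5469,.0179,.05])
for i in range(3):print((proj(s,p0+np.eye(3)[i]*.001)-proj(s,p0))[0]*6)
b=(210,175,310,275)
print('tip now',ray(s,full([(308,311)],b,6),.0498),'ring',ray(s,full([(316,333)],b,6),.032))
```

```text
[ 1.71561389 -0.90126179]
[-1.31862512 -1.09238733]
[-0.06110642 -1.64053793]
tip now [[0.54053387 0.01688846 0.0498    ]] ring [[0.54594671 0.01872414 0.032     ]]
```

Request:
apply_moves([
  {"linear": [-3.7,0,0],"rot": [0,0,0],"hand": 15},
  {"linear": [0,0,5],"rot": [0,0,0],"hand": 15},
  {"linear": [0,0,5],"rot": [0,0,0],"hand": 15},
  {"linear": [0,0,3],"rot": [0,0,0],"hand": 15},
  {"linear": [0,0,0],"rot": [0,0,0],"hand": 15},
  {"linear": [0,0,0],"rot": [0,0,0],"hand": 15},
])

```text
t: 17.18
position: [0.5503, 0.0177, 0.1241]
eef_rot: [180.0, 0.0, 174.5]
force: [-0.8, 0.4, -1.0]
finger_gap: 0.0261
gripper_force: 39.0
```

Run:
```python
from h import *
s=grab('side');print(robot.state()['position'],robot.state()['force'])
b=(230,195,290,255);cv2.imwrite('pics/g3.png',cv2.cvtColor(sub(s,b,10),cv2.COLOR_RGB2BGR))
```

```text
[0.55035393 0.01769992 0.12416457] [ 1.18851225  0.12636121 -0.61356795]
```

View pics/g3.png

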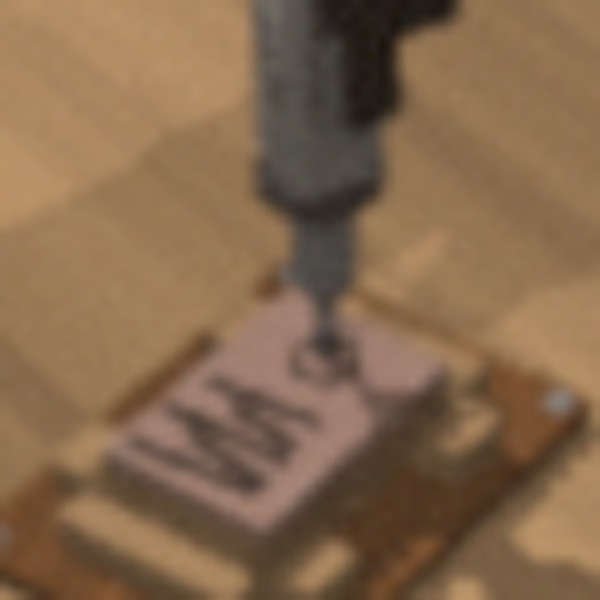

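The foot is at (324,352) and the ring centre at (325,366). Going down the last 4 mm brings it onto the ring centre, so I'll press now.

Request:
apply_moves([
  {"linear": [0,0,2],"rot": [0,0,0],"hand": 15},
  {"linear": [0,0,1.5],"rot": [0,0,0],"hand": 15},
  {"linear": [0,0,1],"rot": [0,0,0],"hand": 15},
  {"linear": [0,0,1],"rot": [0,0,0],"hand": 15},
  {"linear": [0,0,1],"rot": [0,0,0],"hand": 15},
  {"linear": [0,0,1],"rot": [0,0,0],"hand": 15},
  {"linear": [0,0,0],"rot": [0,0,0],"hand": 15},
  {"linear": [0,0,0],"rot": [0,0,0],"hand": 15},
  {"linear": [0,0,0],"rot": [0,0,0],"hand": 15},
])

```text
t: 18.35
position: [0.5503, 0.0176, 0.1166]
eef_rot: [180.0, 0.0, 174.5]
force: [0.6, -0.4, 2.6]
finger_gap: 0.026
gripper_force: 39.3
```

Run:
```python
from h import *
F=[]
for i in range(8): grab('side');F.append(robot.state()['force'][2])
print(np.mean(F),np.std(F),robot.state()['position'])
```

```text
1.9149555246825174 0.4116665691833993 [0.55030132 0.01765048 0.11659888]
```

Request:
apply_moves([
  {"linear": [0,0,1],"rot": [0,0,0],"hand": 15},
  {"linear": [0,0,1],"rot": [0,0,0],"hand": 15},
  {"linear": [0,0,0.7],"rot": [0,0,0],"hand": 15},
  {"linear": [0,0,0],"rot": [0,0,0],"hand": 15},
  {"linear": [0,0,0],"rot": [0,0,0],"hand": 15},
  {"linear": [0,0,0],"rot": [0,0,0],"hand": 15},
  {"linear": [0,0,0],"rot": [0,0,0],"hand": 15},
  {"linear": [0,0,0],"rot": [0,0,0],"hand": 15},
])

```text
t: 19.75
position: [0.5503, 0.0177, 0.1139]
eef_rot: [180.0, 0.0, 174.5]
force: [-0.3, 0.2, 3.1]
finger_gap: 0.0258
gripper_force: 39.3
```

Run:
```python
from h import *
F=[]
for i in range(8): s=grab('side');F.append(robot.state()['force'][2])
print(np.mean(F),robot.state()['position'])
b=(230,195,290,255);cv2.imwrite('pics/g4.png',cv2.cvtColor(sub(s,b,10),cv2.COLOR_RGB2BGR))
```

```text
2.8559798997164325 [0.55028847 0.01765692 0.11389807]
```

View pics/g4.png

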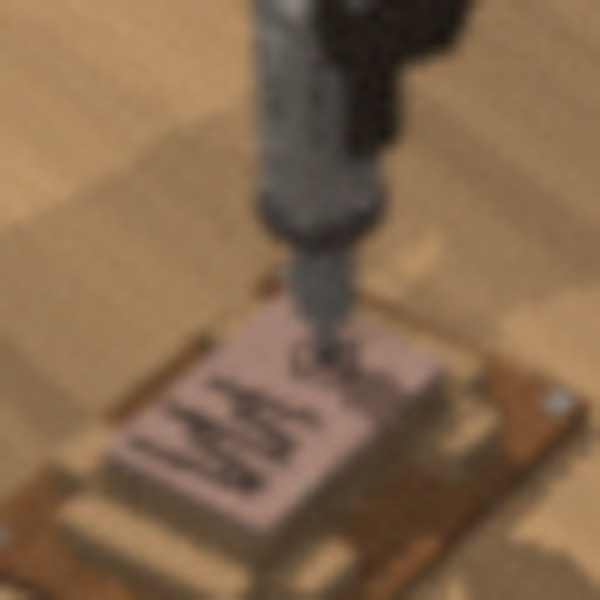

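The foot rests inside the ring at about (325,362), pressed roughly half-way at about 3.8 N, and the block is still seated. Handing in.

```bash
python3 -c "
from h import *
print(robot.finish_job())"
```

```text
the job is handed in; nothing more can be done
None
```

I seated the block in the jig and let go of it, then handed the job in with the gauge held upright inside the printed ring, its probe about half-way in (roughly 6 mm, about 3.8 N); no verdict came back.

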